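# Switch on the guarded plate-warmer zone under the tart dish

### The job

The tart dish stands on one of the two hot plates of the warmer. Switch on that plate's zone: lift the hinged splash guard in front of it by its fin until it rests open, flip the lever switch beneath it up to on, then lower the guard gently by hand, without letting it drop, until it lies fully shut. Leave the other zone's guard and switch alone, and everything on the plates and the worktop where it stands.

Things in the scene. Friction and masses are not known exactly. Their poses are not given: they have to be found in the camera images.
- warmer: Two-zone metal plate warmer, fixed. Base 360 deep (x), 460 wide (y), 113 mm high; two black hot plates on top (196 x 176 mm, tops 117 mm up, centres x +65, y +105 left, -105 right). A guarded switch on the front panel before each plate. Origin: centre of the underside; x to the back, y left, z up.
- panel_top (a point): Middle of the upper edge of the warmer's front panel, warmer x -61, y 0, z 113 mm. The panel slopes 35 degrees from level, 145 mm down to x -180, z 30. In warmer axes out from it is (-0.574, 0, 0.819), up the slope (0.819, 0, 0.574). Fingers pointing square into it, tool leaning 35 degrees back to the robot, suit all the work.
- lamp_edge (a point): Middle of the lower front edge of the heat-lamp housing above the warmer, carried by side posts (warmer x -8, y +-216 mm). It spans warmer x -54 to +38, y +-231, underside about 360 mm, top 409 mm up: a raised guard comes below it, so an upright tool has no room there.
- guard_left_hinge (a point): Fixed point: middle of the hinge line of the left guard, at warmer x -72.3, y +105, z 111.5 mm. The line runs along the warmer's y, 10 mm down the slope from the panel's top edge and 5 mm out from the panel.
- guard_right_hinge (a point): The same for the right guard, at warmer x -72.3, y -105, z 111.5 mm.
- guard_left_fin (a point): Grip point of the left guard's fin; moves with it. The guard is a steel hood 76 wide, 82 long, 49 mm off the panel. The fin, an upright black plate 12 thick (along y), 49 long, 32 high, juts from the middle of its lower edge, 15 mm clear of the panel: pinch its 12 mm here, 30 mm from the hood. Shut, this point is 118 mm down the slope from the hinge line and 26 mm farther out.
- guard_right_fin (a point): The same for the right guard.
- guard_left (a joint): Angle of the left guard in rad: 0 shut, grows as the fin swings out and up about the hinge line, 2.0 open at its stop (hood nearly upright over its hinge). About 130 g. Left at 1.7 or more it stays open by itself; let go below about 1.65 it falls shut under its own weight.
- guard_right (a joint): The same for the right guard.
- switch_left_tip (a point): Tip of the left lever: a black bat 24 wide (y), 10 thick; moves with it. Its pivot is at warmer x -100, y +105, z 64 mm: 60 mm down the slope from the panel's top edge, 18 mm below the surface; tip 52 mm from the pivot, so 30 mm off the panel at either end. A rubber collar round it (radius 21) stands 6 mm off the panel.
- switch_right_tip (a point): The same for the right lever (pivot at warmer y -105 mm).
- switch_left (a joint): Angle of the left lever in rad: 0 off (leans 0.4 rad down the slope, towards the robot), 0.8 on (leans 0.4 rad up the slope). It snaps over past the middle, 0.4; about 1 N at the tip moves it.
- switch_right (a joint): The same for the right lever.
- tart_dish: Round fluted aluminium tart dish, 83 mm across, 33 high, loose on one of the two hot plates. Origin: centre of its underside.
- sugar_shaker: Plain round steel sugar shaker, 68 mm across, 92 high, parked loose on the other hot plate. Origin: centre of its underside.
- kitchen_timer: Round wind-up timer, 68 mm across, 60 high, on the worktop to the right. Origin: centre of its underside.
- round_cutter: Fluted metal cutter ring, 62 mm across, 28 high, on the worktop to the left. Origin: centre of its underside.
There are look-alikes about, which are no part of the job. Leave any blue, orange or turquoise look-alike of the tart_dish alone.

How it is judged:
By the outcome, as a careful person would: the job done as asked, in the order asked, and still so for the second after the job is handed in, with the robot touching nothing.
It also fails if it takes over 64 s, if anything falls off the work surface, if the arm or the gripper's body presses on something with over 40 N, if the wrist force passes 120 N, or if a joint passes its speed limit or range.

### The arm

A 7-joint arm with a two-finger parallel gripper is mounted at the origin on a cart in front of the work surface, level with it; the furniture and walls round the work are solid. World frame = base frame: x ahead of the robot, y to its left, z up, the work surface at z = 0. Lengths are in m, angles in rad, forces in N, time in s.
With the tool pointing down it reaches from about 0.425 to 0.925 m from the base axis. Payload 6.8 kg.
Tool frame: the origin (TCP) lies between the finger pads; the fingertips stand 22 mm ahead of it and the grasp point (between the pads) lies 3 mm ahead of it; z points along the fingers, y is the line along which they close (so a half turn about z gives the same grasp; the last joint's range is limited). The gripper opens to 85 mm and grips with 20 to 120 N. Pads are 22 mm wide; open, the fingers measure 114 mm over their backs; the gripper's body (76 mm by 85 mm) begins 54 mm behind the grasp point. The pads swing forward as they close: fully open they stand 13 mm farther back than shut.
Start: joints at [1.097, 0.477, 0.022, 1.555, -0.011, 1.109, -0.083], TCP at [0.241, -0.63, 0.253] pointing down, gripper open.
Joint ranges: [-2.96, 2.96], [-0.34, 2.1], [-1.41, 1.46], [0.24, 2.44], [-1.37, 4.51], [0.17, 1.92], [-2.96, 2.96]. Speed limits (rad/s): [2.39, 2.39, 3.14, 3.14, 3.14, 3.14, 3.14].

### API

Orientations are given as a unit quaternion [w, x, y, z].
In Python, from station import bot gives the robot as it stands.
- The arm moves only by the tool servo_tool, never from a script. Its argument "motion" is a list that holds one entry, the list of rows, each a list of 5 numbers: the opening, from 0 (shut) to 1 (fully open), then the shift along the world's x, y, z each as a share of 0.04 m, from -1 to 1, then the turn about the world's z as a share of 0.12 rad, from -1 to 1. A call has 1 to 20 rows; each row shifts and turns the commanded pose from where the row before left it; what a row does not reach is not made up. A row lasts 1/10 s, in which the tool goes at most 50 mm and 8.59 degrees, less where a joint would pass 70% of its speed; a pose out of reach is approached as far as the arm can. A call with a number of a shift or a turn outside -1 to 1 is refused whole. A call with a gripper value outside its range is refused whole. The fingers move at their own pace and stop on an object; "newtons" is the grip in N (left out, the last holds). Time passes only in rows, so rows that do not move let the fingers close. It gives the time, the measured TCP pose, the force, the opening and the grip force at its end, in the units of the state.
- bot.get_obs(): the state, without advancing time (a new reading comes with each control period).
- bot.read_camera(name): name is "side" or "top" or "wrist"; returns (picture, depth): 480x640x3 uint8, red, green, blue; 480x640 float32, m along the optical axis (not along the pixel's ray), 0 where there is no reading.
- bot.get_calibration(name): a dict with "fovy" (degrees; the focal length in pixels is half the picture's height over the tangent of half this angle, whatever the lens; pixels are square), "cx", "cy" (the principal point, pixels), "view" (4x4, takes a point from world to camera coordinates). Camera axes: x right, y down, z forward; pixel columns grow to the right and rows downward; lengths in m; the calibration is good to about 2 mm. A picture is of the moment at which its call begins: read the wrist's pose just before it. get_calibration takes no time and is no camera call; for the wrist camera it gives the pose at the moment of the call.
- bot.hand_in(): hands the job in; it is judged then, once.
The state is a dict: "t": time; "q": joint angles; "joint_vel": joint speeds; "joint_torque": joint torques, N m; "eef_pos": TCP position; "tool_rot": TCP orientation; "contact_force": force on the tool from outside, world axes, zero at the start; "torque": the same for the moment, N m; "gripper_width": opening from 0.0 (shut) to 1.0 (fully open); "grasp_force": force on a finger pad.
Only numpy, scipy, OpenCV 4.12 (cv2) and the standard library are available. Lean on these libraries where they do the work, as an engineer would, in place of code of your own. Each camera call takes 0.05 s, during which the arm holds its last target. There are 200 camera calls.

## Working session

There is one attempt and no reset: what is moved stays moved. The work goes in short steps, Python scripts to look and compute and a tool call to move; the robot and the scene stay as the last step left them, time stands still between calls to the robot, and variables do not carry over. Pictures are saved under pics/ and viewed, at most 10 in all, crops included, and the job is handed in when it is done.

Besides the shell and the picture viewer there is one more tool, called after "Request:" by a JSON object that holds its "name" and its "arguments". servo_tool: Moves the arm, as the interface text tells. Shift numbers are shares of 0.04 m and turn numbers shares of 0.12 rad, none past 1 either way. Its arguments: {"type":"object","properties":{"motion":{"type":"array"},"newtons":{"type":"number"}},"required":["motion"]}

```bash
mkdir -p pics; ls; cat > h.py <<'E'
import numpy as np, cv2
from station import bot
def grab(n):
    c=bot.get_calibration(n); p,d=bot.read_camera(n); return p,d,c
def ray(c,u,v):
    f=240/np.tan(np.radians(c["fovy"])/2); V=np.array(c["view"]); R=V[:3,:3]
    return -R.T@V[:3,3], R.T@np.array([(u-c["cx"])/f,(v-c["cy"])/f,1.])
def pt(c,u,v,d): o,r=ray(c,u,v); return o+r*d
def onz(c,u,v,z): o,r=ray(c,u,v); return o+r*(z-o[2])/r[2]
def proj(c,P):
    f=240/np.tan(np.radians(c["fovy"])/2); q=np.array(c["view"])@np.append(P,1); return f*q[0]/q[2]+c["cx"],f*q[1]/q[2]+c["cy"]
E
python3 - <<'E'
from h import *
import pickle
o=bot.get_obs(); print({k:np.round(v,3) for k,v in o.items()})
for n in ("top","side"):
    p,d,c=grab(n); cv2.imwrite(f"pics/{n}0.png",p[...,::-1]); pickle.dump((p,d,c),open(n+"0.pkl","wb"))
    print(n,c["fovy"],c["cx"],c["cy"],np.round(ray(c,c["cx"],c["cy"]),3))
E
```

```text
pics
{'t': np.float64(0.0), 'q': array([ 1.097,  0.478,  0.022,  1.556, -0.011,  1.109, -0.083]), 'joint_vel': array([-0.002, -0.   , -0.002, -0.   ,  0.   ,  0.001, -0.001]), 'joint_torque': array([-1.0000e-03, -5.9645e+01,  1.6080e+00, -2.8120e+01,  1.2000e-02,
        9.0000e-03,  0.0000e+00]), 'eef_pos': array([ 0.241, -0.63 ,  0.252]), 'tool_rot': array([-0.001,  0.983,  0.182, -0.   ]), 'contact_force': array([0.729, 0.689, 0.411]), 'torque': array([-0.003, -0.043, -0.017]), 'grasp_force': np.float64(0.0), 'gripper_width': np.float64(0.996)}
top 42.19596203553627 314.19237012851073 240.4927033721328 [[ 0.279 -0.055  2.015]
 [ 0.173  0.006 -0.985]]
side 49.62922757680199 319.6722286468887 248.10159109589696 [[-0.847  0.176  0.971]
 [ 0.88  -0.121 -0.46 ]]
```

View pics/top0.png

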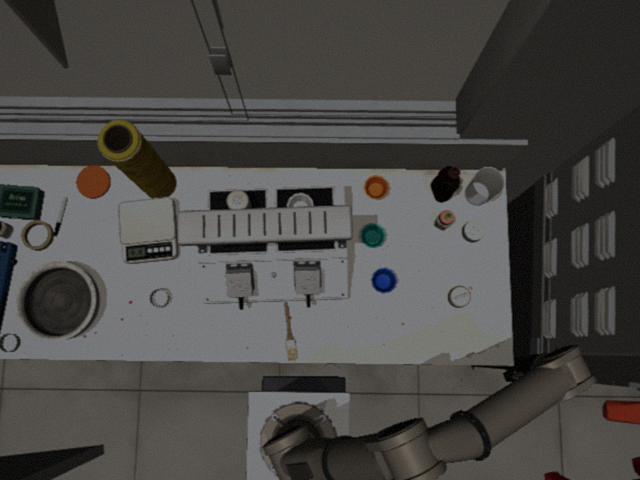

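View pics/side0.png

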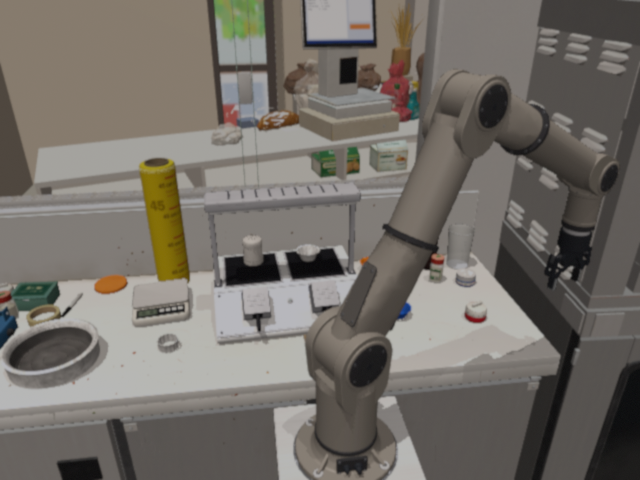

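```bash
cat > m.py <<'E'
from h import *
import pickle
p,d,c=pickle.load(open("top0.pkl","rb"))
vv,uu=np.mgrid[:480,:640]; f=240/np.tan(np.radians(c["fovy"])/2); V=np.array(c["view"])
X=(np.stack([(uu-c["cx"])/f*d,(vv-c["cy"])/f*d,d],-1)-V[:3,3])@V[:3,:3]
reg=(uu>150)&(uu<380)&(vv>170)&(vv<320)&(d>0)
m=reg&(X[...,2]>.38)&(X[...,2]<.44)
m=cv2.morphologyEx(m.astype(np.uint8),cv2.MORPH_OPEN,np.ones((5,5)))
ct=max(cv2.findContours(m,0,2)[0],key=cv2.contourArea)
P=np.array([onz(c,u,v,.409)[:2] for u,v in ct[:,0]],np.float32)
r=cv2.minAreaRect(P); print("lamp z",np.median(X[m>0][:,2]),r)
dark=(p.max(-1)<60)&(uu>200)&(uu<350)&(vv>285)&(vv<312)
n,l,s,cen=cv2.connectedComponentsWithStats(dark.astype(np.uint8))
for i in range(1,n):
    if s[i,4]>10: print("fin",s[i],cen[i],onz(c,*cen[i],.09),np.median(X[l==i],0))
for nm,(u,v) in dict(dishR=(300,200),shk=(237,199),sh2=(240,283),sr2=(307,280)).items(): print(nm,X[v,u])
big=cv2.resize(p[180:320,180:370],None,fx=4,fy=4,interpolation=3); 
ps,ds,cs=pickle.load(open("side0.pkl","rb"))
b2=cv2.resize(ps[170:350,195:395],None,fx=3,fy=3,interpolation=3)
cv2.imwrite("pics/t1.png",big[...,::-1]); cv2.imwrite("pics/s1.png",b2[...,::-1])
E
python3 m.py
```

```text
lamp z 0.40941821773875614 ((0.6020185947418213, 0.0843462198972702), (0.09470159560441971, 0.45822668075561523), 2.759164810180664)
fin [252 286   3   7  14] [252.71428571 288.14285714] [0.46610532 0.14466137 0.09      ] [0.46931587 0.14635956 0.078455  ]
fin [306 294   5  13  50] [307.96 299.32] [ 0.43362583 -0.02718379  0.09      ] [ 0.43481529 -0.02722026  0.08246411]
fin [238 297   6  13  54] [240.7962963 302.       ] [0.42276344 0.18021218 0.09      ] [0.42443268 0.1806542  0.08297705]
dishR [0.74080632 0.00173305 0.12211337]
shk [0.71964329 0.18676334 0.21230499]
sh2 [0.4773613  0.17960351 0.13049889]
sr2 [ 0.48886317 -0.02402338  0.13213375]
```

View pics/t1.png

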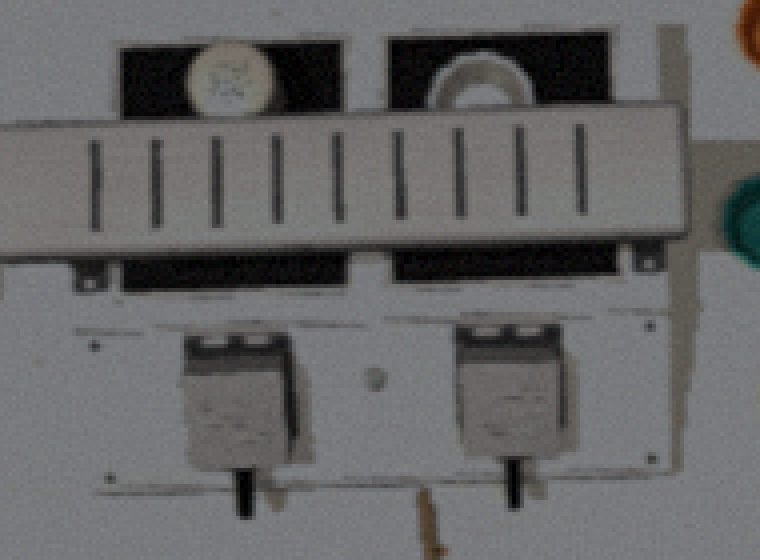

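View pics/s1.png

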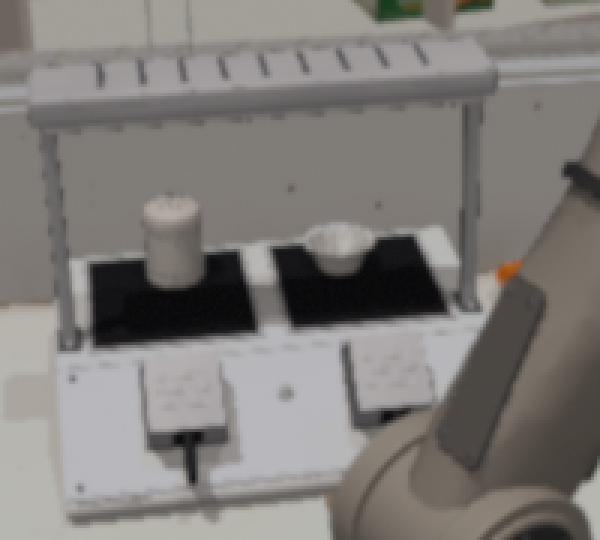

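Seen: the fluted dish stands on the right plate (top0 about (300,202)) and the shaker on the left plate (237,200). So the job is the right guard, whose fin is at (308,299). From the lamp rectangle, the warmer's origin is about (0.610, 0.085) with a yaw of 2.8°, and the two fins agree. I'm moving above the right fin.

Request:
{"name": "servo_tool", "arguments": {"motion": [[[1,0.27,0.885,-0.1,-0.155],[1,0.27,0.885,-0.1,-0.155],[1,0.27,0.885,-0.1,-0.155],[1,0.27,0.885,-0.1,-0.155],[1,0.27,0.885,-0.1,-0.155],[1,0.27,0.885,-0.1,-0.155],[1,0.27,0.885,-0.1,-0.155],[1,0.27,0.885,-0.1,-0.155],[1,0.27,0.885,-0.1,-0.155],[1,0.27,0.885,-0.1,-0.155],[1,0.27,0.885,-0.1,-0.155],[1,0.27,0.885,-0.1,-0.155],[1,0.27,0.885,-0.1,-0.155],[1,0.27,0.885,-0.1,-0.155],[1,0.27,0.885,-0.1,-0.155],[1,0.27,0.885,-0.1,-0.155],[1,0.27,0.885,-0.1,-0.155],[1,0,0,0,0],[1,0,0,0,0]]], "newtons": 25}}

```text
t: 2.0
eef_pos: [0.4248, -0.0281, 0.185]
tool_rot: [0.0, 1.0, 0.026, -0.0]
contact_force: [-0.2, -0.1, -0.6]
gripper_width: 0.999
grasp_force: 0.0
```

```bash
python3 - <<'E'
from h import *
p,d,c=grab("wrist"); cv2.imwrite("pics/w1.png",p[...,::-1]); np.savez("w1",p=p,d=d)
o=bot.get_obs(); print(np.round(o["q"],3), np.round(ray(c,320,240),3))
vv,uu=np.mgrid[:480,:640]; f=240/np.tan(np.radians(c["fovy"])/2); V=np.array(c["view"])
X=(np.stack([(uu-c["cx"])/f*d,(vv-c["cy"])/f*d,d],-1)-V[:3,3])@V[:3,:3]
dark=((p.max(-1)<70)&(d>0)&(X[...,2]<.11)&(X[...,2]>.03)).astype(np.uint8)
n,l,s,cen=cv2.connectedComponentsWithStats(dark)
for i in range(1,n):
    if s[i,4]>150:
        Q=X[l==i]; print(s[i],cen[i],np.round(np.percentile(Q,[3,50,97],axis=0),4).tolist())
E
```

```text
[ 0.233  0.178 -0.341  2.173  0.083  0.803 -1.682] [[ 0.497 -0.025  0.305]
 [-0.286 -0.003 -0.958]]
[549   7  18  17 199] [557.32663317  15.18090452] [[0.55, -0.1334, 0.1055], [0.5525, -0.13, 0.1075], [0.5551, -0.127, 0.1096]]
[ 235   22  175   20 2928] [321.34187158  32.07035519] [[0.5364, -0.0576, 0.1002], [0.5407, -0.0206, 0.1031], [0.5446, 0.0149, 0.1063]]
[   0   68   63  190 5951] [ 19.3607797  164.01142665] [[0.4102, 0.1451, 0.0541], [0.4699, 0.1482, 0.0807], [0.508, 0.1784, 0.0997]]
[ 259  182  135   77 3026] [332.20918705 210.559154  ] [[0.4194, -0.0603, 0.0724], [0.4551, -0.0291, 0.1003], [0.4674, 0.0025, 0.1079]]
```

View pics/w1.png

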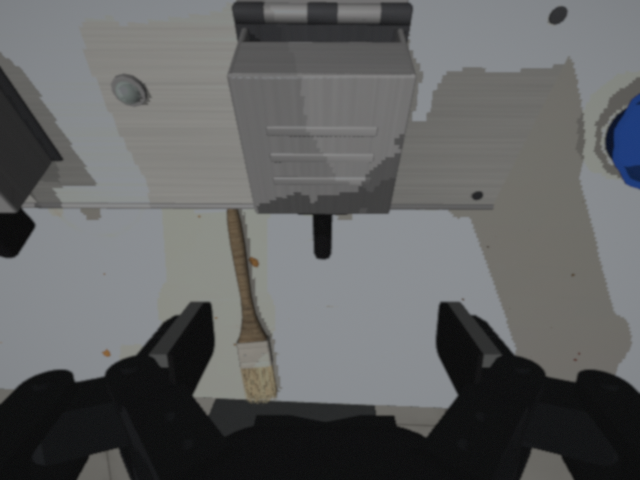

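```bash
python3 - <<'E'
from h import *
w=np.load("w1.npz"); p,d=w["p"],w["d"]; c=bot.get_calibration("wrist")
def rng(u,v): return np.round(pt(c,u,v,d[v,u]),4)
m=(p.max(-1)<70); sub=m[222:258,300:345]; vs,us=np.nonzero(sub)
for r in (225,235,245,255):
    u=us[vs==r-222]+300; print(r,u.min(),u.max(),rng(int(u.mean()),r), onz(c,u.mean(),r,.08)[:2])
print("bottom row",vs.max()+222, "hood end L,R", rng(258,209),rng(388,209), "top hinge L,R",rng(238,76),rng(410,76), "panel low edge", rng(100,205),rng(450,204))
W=lambda x,y,z:np.array([.61+x*.9988-y*.049,.0847+x*.049+y*.9988,z])
for a,b in((88,42),(137,42),(88,44),(10,44)):
    x=-72.3-.819*a-.574*b; z=111.5-.574*a+.819*b; print(a,b,np.round(W(x/1e3,-.105,z/1e3),4),np.round(proj(c,W(x/1e3,-.105,z/1e3)),1))
E
```

```text
225 313 330 [ 0.4411 -0.0265  0.0886] [ 0.43897866 -0.02686366]
235 314 330 [ 0.4331 -0.0275  0.0817] [ 0.43260286 -0.02748394]
245 314 330 [ 0.4254 -0.0278  0.0776] [ 0.42611125 -0.0278017 ]
255 316 329 [ 0.4165 -0.0282  0.0712] [ 0.41953312 -0.02843918]
bottom row 257 hood end L,R [0.4511 0.0091 0.0984] [ 0.4551 -0.0631  0.1003] top hinge L,R [0.5144 0.0095 0.143 ] [ 0.5179 -0.0587  0.1433] panel low edge [0.4341 0.1351 0.0341] [ 0.4477 -0.1202  0.0333]
88 42 [ 0.4469 -0.0284  0.0954] [324.7 218.4]
137 42 [ 0.4068 -0.0304  0.0673] [324.6 266.9]
88 44 [ 0.4457 -0.0285  0.097 ] [324.7 221.1]
10 44 [ 0.5095 -0.0254  0.1418] [325.   94.1]
```

Request:
{"name": "servo_tool", "arguments": {"motion": [[[1,0,0,0,-1],[1,0,0,0,-1],[1,0,0,0,-1]]]}}

```text
t: 2.35
eef_pos: [0.4245, -0.0303, 0.1853]
tool_rot: [0.0, 0.987, -0.158, -0.0]
contact_force: [-0.1, -0.2, -0.5]
gripper_width: 1.001
grasp_force: 0.0
```

```bash
cat > lamp.py <<'E'
from h import *
import pickle
yaw=.049; e=np.array([np.cos(yaw),np.sin(yaw)])
for n in("top","side"):
    p,d,c=pickle.load(open(n+"0.pkl","rb"))
    vv,uu=np.mgrid[:480,:640]; f=240/np.tan(np.radians(c["fovy"])/2); V=np.array(c["view"])
    X=(np.stack([(uu-c["cx"])/f*d,(vv-c["cy"])/f*d,d],-1)-V[:3,3])@V[:3,:3]
    L=(X[...,:2]-[.61,.0847])@np.array([[e[0],-e[1]],[e[1],e[0]]])  # warmer coords
    ok=(d>0)&(abs(L[...,1])<.2)&(abs(L[...,0])<.1)
    t=ok&(X[...,2]>.403)&(X[...,2]<.416); print(n,"lamp top x",np.percentile(L[t][:,0],[1,3,50,97,99]).round(4), "z",np.median(X[t][:,2]))
    fr=ok&(X[...,2]>.366)&(X[...,2]<.395); print(" front face x",np.percentile(L[fr][:,0],[5,50,95]).round(4),fr.sum())
    ok=(d>0)&(abs(L[...,1])<.03)&(abs(L[...,0]+.13)<.045); A=L[ok]; z=X[ok][:,2]
    k=np.polyfit(A[:,0],z,1); print(" panel slope",np.degrees(np.arctan(k[0])),"x shift at z=.07 vs model",(.07-k[1])/k[0]-(-.18+.04*119/83))
E
python3 lamp.py; python3 -c "
from h import *
print(bot.get_obs()['q'].round(3))"
```

```text
top lamp top x [-0.0506 -0.0489 -0.0063  0.0365  0.0385] z 0.4096807539278296
 front face x [-0.0518 -0.0508 -0.0498] 120
 panel slope 35.365658803590165 x shift at z=.07 vs model 0.0012610426793636942
side lamp top x [-0.0542 -0.0524 -0.0189  0.0302  0.0341] z 0.40939144184832155
 front face x [-0.0539 -0.0479 -0.0399] 990
 panel slope 40.64731650680938 x shift at z=.07 vs model 0.0034516679599924105
[ 0.192  0.173 -0.293  2.176  0.07   0.801 -2.035]
```

Request:
{"name": "servo_tool", "arguments": {"motion": [[[1,0,0,0,1],[1,0,0,0,1],[1,0,0,0,1],[1,0,0,0,1],[1,0,0,0,1],[1,0,0,0,1],[1,0,0,0,1],[1,0,0,0,1],[1,0,0,0,1],[1,0,0,0,1],[1,0,0,0,1],[1,0,0,0,1],[1,0,0,0,1],[1,0,0,0,1],[1,0,0,0,1],[1,0,0,0,1],[1,0,0,0,1],[1,0,0,0,1],[1,0,0,0,1],[1,0,0,0,1]]]}}

```text
t: 4.35
eef_pos: [0.4245, -0.0304, 0.1852]
tool_rot: [-0.0, 0.501, 0.865, -0.0]
contact_force: [-0.9, -0.9, 0.2]
gripper_width: 0.999
grasp_force: 0.0
```

Request:
{"name": "servo_tool", "arguments": {"motion": [[[1,0,0,0,1],[1,0,0,0,1],[1,0,0,0,1],[1,0,0,0,1],[1,0,0,0,1],[1,0,0,0,1],[1,0,0,0,1],[1,0,0,0,1],[1,0.07,0,0,1],[1,0,0,0,0.23],[1,0,0,0,0],[1,0,0,0,0]]]}}

```text
t: 5.55
eef_pos: [0.4275, -0.0292, 0.1852]
tool_rot: [-0.0, -0.026, 1.0, -0.0]
contact_force: [0.3, 1.0, 0.2]
gripper_width: 0.996
grasp_force: 0.0
```

Request:
{"name": "servo_tool", "arguments": {"motion": [[[1,0,0.04,-0.5,0],[1,0,0,-0.5,0],[1,0,0,-0.5,0],[1,0,0,-0.5,0],[1,0,0,-0.4,0],[1,0,0,-0.3,0],[1,0,0,-0.2,0],[1,0,0,-0.07,0],[1,0,0,0,0],[1,0,0,0,0]]]}}

```text
t: 6.55
eef_pos: [0.4283, -0.0269, 0.067]
tool_rot: [0.0, -0.028, 1.0, -0.0]
contact_force: [0.9, -0.1, -0.2]
gripper_width: 1.0
grasp_force: 0.0
```

Request:
{"name": "servo_tool", "arguments": {"motion": [[[0.3,0,0,-0.04,0],[0,0,0,0,0],[0,0,0,0,0],[0,0,0,0,0],[0,0,0,0,0],[0,0,0,0,0],[0,0,0,0,0]]], "newtons": 25}}

```text
t: 7.25
eef_pos: [0.4279, -0.0263, 0.065]
tool_rot: [0.0, -0.028, 1.0, 0.0]
contact_force: [-1.5, 4.1, 3.0]
gripper_width: 0.135
grasp_force: 31.1
```

```bash
cat > arc.py <<'E'
import numpy as np,sys
r,p0=127.4,np.radians(202.9)
def arc(a,b,n):
    t=np.linspace(a,b,n+1); x=r*np.cos(p0-t); z=r*np.sin(p0-t)
    for dx,dz in zip(np.diff(x),np.diff(z)): print([0,round(dx*.9988/40,2),round(dx*.049/40,2),round(dz/40,2),0],end=", ")
    print("\nend world x",.6125-.0723+.0051+x[-1]*.9988e-3,"tcp z",.1145+z[-1]/1e3)
if __name__=="__main__":
    arc(0,.9,10);arc(.9,1.74,10)
E
python3 arc.py
```

```text
[0, np.float64(-0.1), np.float64(-0.0), np.float64(0.27), 0], [0, np.float64(-0.07), np.float64(-0.0), np.float64(0.28), 0], [0, np.float64(-0.05), np.float64(-0.0), np.float64(0.28), 0], [0, np.float64(-0.02), np.float64(-0.0), np.float64(0.29), 0], [0, np.float64(0.0), np.float64(0.0), np.float64(0.29), 0], [0, np.float64(0.03), np.float64(0.0), np.float64(0.29), 0], [0, np.float64(0.05), np.float64(0.0), np.float64(0.28), 0], [0, np.float64(0.08), np.float64(0.0), np.float64(0.28), 0], [0, np.float64(0.1), np.float64(0.01), np.float64(0.27), 0], [0, np.float64(0.13), np.float64(0.01), np.float64(0.26), 0], 
end world x 0.43364964958293833 tcp z 0.17561454320699163
[0, np.float64(0.14), np.float64(0.01), np.float64(0.23), 0], [0, np.float64(0.16), np.float64(0.01), np.float64(0.22), 0], [0, np.float64(0.17), np.float64(0.01), np.float64(0.2), 0], [0, np.float64(0.19), np.float64(0.01), np.float64(0.19), 0], [0, np.float64(0.21), np.float64(0.01), np.float64(0.17), 0], [0, np.float64(0.22), np.float64(0.01), np.float64(0.15), 0], [0, np.float64(0.23), np.float64(0.01), np.float64(0.13), 0], [0, np.float64(0.24), np.float64(0.01), np.float64(0.11), 0], [0, np.float64(0.25), np.float64(0.01), np.float64(0.09), 0], [0, np.float64(0.26), np.float64(0.01), np.float64(0.07), 0], 
end world x 0.5162314555047488 tcp z 0.23853123845263235
```

Request:
{"name": "servo_tool", "arguments": {"motion": [[[0,-0.1,0,0.27,0],[0,-0.07,0,0.28,0],[0,-0.05,0,0.28,0],[0,-0.02,0,0.29,0],[0,0,0,0.29,0],[0,0.03,0,0.29,0],[0,0.05,0,0.28,0],[0,0.08,0,0.28,0],[0,0.1,0.01,0.27,0],[0,0.13,0.01,0.26,0],[0,0,0,0,0]]]}}

```text
t: 8.35
eef_pos: [0.4339, -0.026, 0.1779]
tool_rot: [0.0, -0.028, 1.0, -0.0]
contact_force: [-2.7, 5.2, 4.3]
gripper_width: 0.134
grasp_force: 27.1
```

Request:
{"name": "servo_tool", "arguments": {"motion": [[[0,0.14,0.01,0.23,0],[0,0.16,0.01,0.22,0],[0,0.17,0.01,0.2,0],[0,0.19,0.01,0.18,0],[0,0.21,0.01,0.16,0],[0,0.22,0.01,0.14,0],[0,0.23,0.01,0.12,0],[0,0.24,0.01,0.1,0],[0,0.24,0.01,0.08,0],[0,0,0,0,0]]]}}

```text
t: 9.35
eef_pos: [0.5076, -0.0224, 0.235]
tool_rot: [0.001, -0.028, 1.0, 0.0]
contact_force: [-3.0, 2.1, 7.8]
gripper_width: 0.136
grasp_force: 28.3
```

```bash
python3 - <<'E'
from h import *
p,d,c=grab("side"); q,_,_=grab("top")
a=cv2.resize(p[150:350,280:440],None,fx=2.5,fy=2.5,interpolation=3); b=cv2.resize(q[180:340,240:360],None,fx=3.125,fy=3.125,interpolation=3)
cv2.imwrite("pics/s2.png",np.hstack([a,b])[...,::-1])
print(bot.get_obs()["eef_pos"],bot.get_obs()["contact_force"])
E
```

```text
[ 0.50745126 -0.02238017  0.23499541] [-1.80821711  2.41906422  4.94808121]
```

View pics/s2.png

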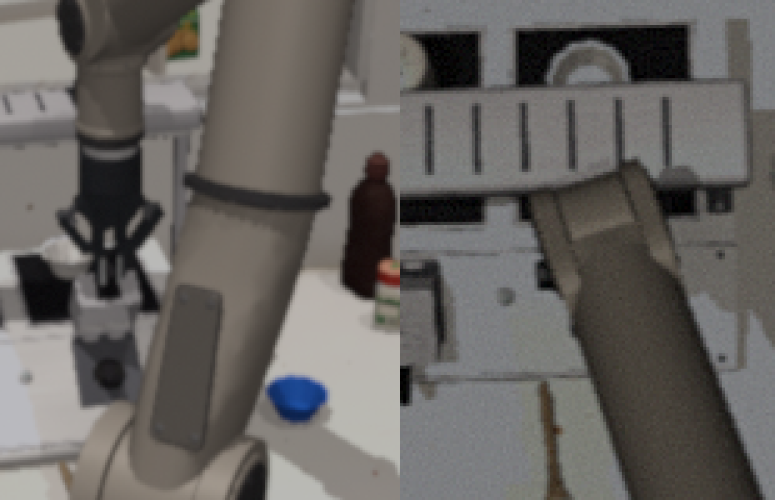

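Request:
{"name": "servo_tool", "arguments": {"motion": [[[0,0.13,0.01,0.04,0],[0,0.13,0,0.03,0],[0,0,0,0,0],[0,0,0,0,0]]]}}

```text
t: 9.85
eef_pos: [0.5169, -0.0219, 0.2373]
tool_rot: [0.001, -0.028, 1.0, 0.0]
contact_force: [-3.1, 3.9, 5.7]
gripper_width: 0.139
grasp_force: 28.1
```

Request:
{"name": "servo_tool", "arguments": {"motion": [[[0,0.08,0,0.02,0],[0,0,0,0,0],[0,0,0,0,0]]]}}

```text
t: 10.15
eef_pos: [0.5197, -0.0218, 0.2379]
tool_rot: [0.0, -0.028, 1.0, 0.0]
contact_force: [-3.6, 3.5, 4.6]
gripper_width: 0.135
grasp_force: 28.2
```

Request:
{"name": "servo_tool", "arguments": {"motion": [[[0.25,0,0,0,0],[0.3,0,0,0,0],[0.4,0,0,0,0],[0.4,0,0,0,0]]]}}

```text
t: 10.55
eef_pos: [0.5196, -0.0226, 0.2373]
tool_rot: [0.0, -0.028, 1.0, -0.0]
contact_force: [-0.4, -0.5, 0.3]
gripper_width: 0.403
grasp_force: 0.0
```

```bash
python3 - <<'E'
from h import *
p,d,c=grab("side")
cv2.imwrite("pics/s3.png",cv2.resize(p[200:330,290:350],None,fx=4,fy=4,interpolation=3)[...,::-1])
np.savez("s3",p=p,d=d)
E
```

```text
(no output)
```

View pics/s3.png

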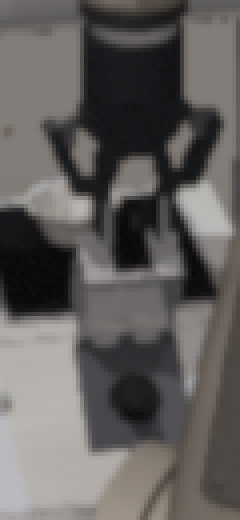

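The guard stays up by itself after release. The fin sits at about (130,230) in the crop and the lever shows at (135,400) below it. I'm backing off toward the robot and turning the tool 90° so one finger can push the lever.

Request:
{"name": "servo_tool", "arguments": {"motion": [[[0.5,-0.3,-0.02,0,0],[0.5,-0.6,-0.03,0,0],[0.5,-0.7,-0.03,0,0],[0.55,-0.7,-0.03,0,-0.5],[0.55,0,0,0,-1],[0.55,0,0,0,-1],[0.55,0,0,0,-1],[0.55,0,0,0,-1],[0.55,0,0,0,-1],[0.55,0,0,0,-1],[0.55,0,0,0,-1],[0.55,0,0,0,-1],[0.55,0,0,0,-1],[0.55,0,0,0,-1],[0.55,0,0,0,-1],[0.55,0,0,0,-1],[0.55,0,0,0,-0.6],[0.55,0,0,0,0],[0.55,0,0,0,0]]]}}

```text
t: 12.5
eef_pos: [0.4269, -0.0266, 0.2373]
tool_rot: [0.0, 0.687, 0.727, -0.0]
contact_force: [-0.2, 1.1, -0.5]
gripper_width: 0.549
grasp_force: 0.0
```

```bash
python3 - <<'E'
from h import *
o=bot.get_obs(); print(o["q"].round(3),o["eef_pos"].round(4))
p,d,c=grab("wrist"); cv2.imwrite("pics/w2.png",p[...,::-1]); np.savez("w2",p=p,d=d)
W=lambda x,y,z:np.array([.6125+x*.9988-y*.049,.0865+x*.049+y*.9988,z])
for n,P in dict(tip_off=(-.144,-.105,.0916),tip_on=(-.111,-.105,.115),finend=(-.119,-.105,.24)).items(): print(n,W(*P),np.round(proj(c,W(*P)),0))
E
```

```text
[ 0.536  0.137 -0.661  2.096  0.104  0.94  -0.125] [ 0.4269 -0.0266  0.2373]
tip_off [ 0.4738178 -0.02543    0.0916   ] [388. 232.]
tip_on [ 0.5067782 -0.023813   0.115    ] [443. 241.]
finend [ 0.4987878 -0.024205   0.24     ] [527. 343.]
```

View pics/w2.png

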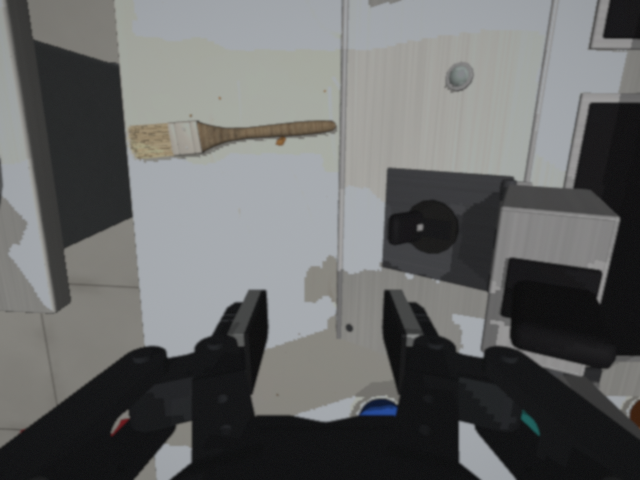

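Lever tip found at (388,232), exactly where it was predicted; it leans to off. The raised guard's fin is at (560,320). I'm descending in front of the lever.

Request:
{"name": "servo_tool", "arguments": {"motion": [[[0.55,0,0,-0.5,0],[0.55,0,0,-0.6,0],[0.55,0,0,-0.6,0],[0.55,0,0,-0.6,0],[0.55,0,0,-0.5,0],[0.55,0,0,-0.4,0],[0.55,0,0,-0.3,0],[0.55,0,0,0,0],[0.55,0,0,0,0]]]}}

```text
t: 13.45
eef_pos: [0.4276, -0.0265, 0.0976]
tool_rot: [-0.0, 0.687, 0.726, 0.0]
contact_force: [0.5, -0.3, 0.3]
gripper_width: 0.549
grasp_force: 0.0
```

Request:
{"name": "servo_tool", "arguments": {"motion": [[[0.55,0.12,0.01,0,0],[0.55,0.085,0,0.05,0],[0.55,0.085,0.01,0.06,0],[0.55,0.085,0,0.06,0],[0.55,0.085,0.01,0.06,0],[0.55,0.085,0,0.06,0],[0.55,0.085,0.01,0.05,0],[0.55,0.085,0,0.05,0],[0.55,0,0,0,0]]]}}

```text
t: 14.35
eef_pos: [0.4467, -0.0257, 0.1119]
tool_rot: [-0.005, 0.688, 0.726, -0.008]
contact_force: [-30.2, 0.0, 27.8]
gripper_width: 0.545
grasp_force: 19.5
```

```bash
cat > lev.py <<'E'
from h import *
import sys
o=bot.get_obs(); print(o["eef_pos"].round(4),o["contact_force"].round(1))
p,d,c=grab("wrist"); np.savez(sys.argv[1],p=p,d=d)
W=lambda x,y,z:np.array([.6125+x*.9988-y*.049,.0865+x*.049+y*.9988,z])
vv,uu=np.mgrid[:480,:640]; f=240/np.tan(np.radians(c["fovy"])/2); V=np.array(c["view"])
X=(np.stack([(uu-c["cx"])/f*d,(vv-c["cy"])/f*d,d],-1)-V[:3,3])@V[:3,:3]
L=np.stack([(X[...,0]-.6125)*.9988+(X[...,1]-.0865)*.049,-(X[...,0]-.6125)*.049+(X[...,1]-.0865)*.9988,X[...,2]],-1)
m=(d>0)&(abs(L[...,1]+.105)<.02)&(p.max(-1)<70)&(L[...,0]<-.085)&(L[...,0]>-.165)&(L[...,2]<.14)
off=(L[...,2]-(.113+(L[...,0]+.061)*.6975))*.819   # height off panel
t=m&(off>.012)
if t.sum(): print("lever pts",t.sum(),np.percentile(L[t],[5,50,95],axis=0).round(4).tolist(),"off",np.percentile(off[t],[50,97]))
for n,P in dict(tip_off=(-.144,-.105,.0916),tip_on=(-.111,-.105,.115)).items(): print(n,np.round(proj(c,W(*P)),0))
E
python3 lev.py w3
```

```text
[ 0.4467 -0.0257  0.1119] [-30.2   0.   27.8]
lever pts 5154 [[-0.1475, -0.1106, 0.0917], [-0.1361, -0.0968, 0.1118], [-0.1189, -0.0916, 0.1388]] off [0.04603685 0.06637223]
tip_off [391. 312.]
tip_on [496. 345.]
```

```bash
python3 -c "
import numpy as np,cv2
p=np.load('w3.npz')['p']; cv2.imwrite('pics/w3.png',np.clip(p[150:450,240:640,::-1].astype(float)*1.8,0,255).repeat(2,0).repeat(2,1))"
```

```text
[ WARN:0@0.046] global loadsave.cpp:1063 imwrite_ Unsupported depth image for selected encoder is fallbacked to CV_8U.
```

View pics/w3.png

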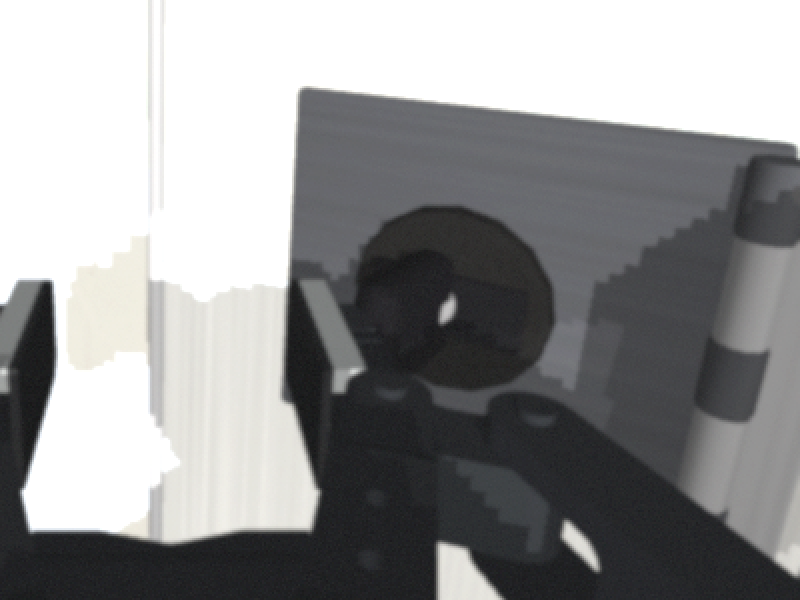

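The finger stalled, pressing along the lever axis at about 30 N: the outer finger face sits at the lever's end, around (350,340) in the crop. The lever is only partly raised. I'm backing off, going lower, and then pushing more steeply upward.

Request:
{"name": "servo_tool", "arguments": {"motion": [[[0.55,-0.3,0,0,0],[0.55,-0.3,0,0,0],[0.55,-0.12,0,-0.2,0],[0.55,0,0,-0.3,0],[0.55,0,0,-0.2,0],[0.55,0,0,0,0],[0.55,0,0,0,0]]]}}

```text
t: 15.1
eef_pos: [0.4275, -0.0247, 0.0845]
tool_rot: [-0.0, 0.688, 0.726, -0.0]
contact_force: [0.6, -0.1, 0.3]
gripper_width: 0.549
grasp_force: 0.0
```

```bash
python3 lev.py w4
```

```text
[ 0.4275 -0.0247  0.0845] [ 0.6 -0.1  0.3]
lever pts 16776 [[-0.1628, -0.11, 0.0858], [-0.1423, -0.094, 0.1206], [-0.1308, -0.0892, 0.1383]] off [0.05466305 0.06733046]
tip_off [458. 354.]
tip_on [603. 402.]
```

Request:
{"name": "servo_tool", "arguments": {"motion": [[[0.55,0.12,0,0,0],[0.55,0.06,0,0.12,0],[0.55,0.05,0,0.12,0],[0.55,0.06,0,0.12,0],[0.55,0.08,0,0.1,0],[0.55,0.09,0,0.09,0],[0.55,0.1,0,0.06,0],[0.55,0.1,0,0.04,0],[0.55,0,0,0,0]]]}}

```text
t: 16.05
eef_pos: [0.4548, -0.025, 0.1112]
tool_rot: [0.0, 0.688, 0.726, 0.001]
contact_force: [-0.3, -0.1, -0.7]
gripper_width: 0.547
grasp_force: 0.0
```

```bash
python3 lev.py w5
```

```text
[ 0.4548 -0.025   0.1112] [-0.3 -0.1 -0.7]
lever pts 5544 [[-0.1394, -0.1099, 0.0977], [-0.1273, -0.0967, 0.1142], [-0.1067, -0.0914, 0.1387]] off [0.03826019 0.06183673]
tip_off [370. 313.]
tip_on [472. 345.]
```

Request:
{"name": "servo_tool", "arguments": {"motion": [[[0.55,-0.3,0,0,0],[0.55,-0.4,-0.02,0,0],[0.55,0,-0.02,0.5,0],[0.55,0,0,0.7,0],[0.55,0,0,0.7,0],[0.55,0,0,0.7,0],[0.55,0,0,0.57,0],[0.55,0,0,0,0],[0.55,0,0,0,0]]]}}

```text
t: 17.0
eef_pos: [0.4248, -0.0268, 0.2373]
tool_rot: [0.0, 0.688, 0.726, -0.0]
contact_force: [-0.4, 0.4, -0.5]
gripper_width: 0.55
grasp_force: 0.0
```

```bash
python3 lev.py w6; python3 - <<'E'
import numpy as np,cv2
a=np.load("w2.npz")["p"][170:300,340:640]; b=np.load("w6.npz")["p"][170:300,340:640]
cv2.imwrite("pics/w6.png",np.clip(cv2.resize(np.vstack([a,b]),None,fx=2.2,fy=2.2)[...,::-1]*1.6,0,255).astype(np.uint8))
E
```

```text
[ 0.4248 -0.0268  0.2373] [-0.4  0.4 -0.5]
lever pts 597 [[-0.1135, -0.1124, 0.0986], [-0.1103, -0.1015, 0.1131], [-0.1052, -0.0922, 0.1151]] off [0.02787569 0.0300761 ]
tip_off [391. 231.]
tip_on [446. 241.]
```

View pics/w6.png

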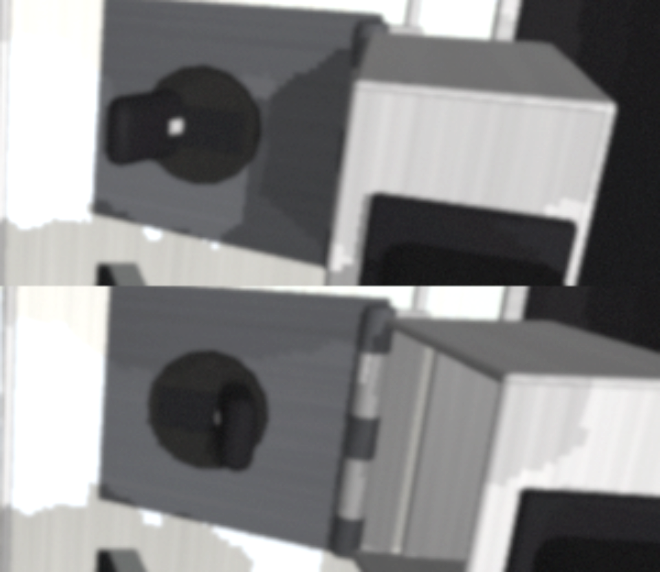

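```bash
python3 - <<'E'
from h import *
c=bot.get_calibration("wrist")
for n,(u,v) in dict(w2=(506,214),w6=(573,215)).items():
    d=np.load(n+".npz")["d"]
    dx=.0021 if n=="w2" else 0
    for du in(0,6,12,30):
        P=pt(c,u+du,v,d[v,u+du])+[dx,0,0]; x=(P[0]-.6125)*.9988+(P[1]-.0865)*.049; y=-(P[0]-.6125)*.049+(P[1]-.0865)*.9988
        rx,rz=x+.0723,P[2]-.1115; print(n,du,round(x,4),round(y,4),round(P[2],4),"r",round(np.hypot(rx,rz),4),"ang",round(np.degrees(np.arctan2(rz,rx)),1))
E
```

```text
w2 0 -0.1089 -0.0698 0.1893 r 0.086 ang 115.2
w2 6 -0.1071 -0.0694 0.191 r 0.0867 ang 113.6
w2 12 -0.1051 -0.0691 0.1923 r 0.0872 ang 112.1
w2 30 -0.0995 -0.0681 0.1967 r 0.0894 ang 107.7
w6 0 -0.0861 -0.0681 0.1976 r 0.0872 ang 99.1
w6 6 -0.0835 -0.0681 0.1976 r 0.0868 ang 97.4
w6 12 -0.0818 -0.0678 0.1987 r 0.0878 ang 96.2
w6 30 -0.0738 -0.0678 0.1985 r 0.087 ang 91.0
```

```bash
python3 - <<'E'
from h import *
s=np.load("s3.npz"); p,d=s["p"],s["d"]; c=bot.get_calibration("side")
P=lambda u,v: np.round(pt(c,u,v,d[v,u])-[.5196,-.0226,.2373],3)
# gripper points relative to TCP, dark pixels with z>0
for v in range(200,268,4):
    row=[(u,P(u,v)) for u in range(288,352) if p[v,u].max()<75 and d[v,u]>0]
    row=[(u,q) for u,q in row if np.abs(q[:2]).max()<.1]
    if row: ys=[q[1] for _,q in row]; zs=[q[2] for _,q in row]; xs=[q[0] for _,q in row]; print(v,"u",row[0][0],row[-1][0],"y %.3f %.3f  z %.3f %.3f x %.3f %.3f"%(min(ys),max(ys),min(zs),max(zs),min(xs),max(xs)))
E
```

```text
200 u 310 336 y -0.036 0.038  z 0.174 0.187 x -0.035 -0.002
204 u 310 335 y -0.030 0.039  z 0.168 0.178 x -0.039 -0.010
208 u 311 335 y -0.033 0.035  z 0.149 0.154 x -0.011 0.005
212 u 311 335 y -0.031 0.038  z 0.144 0.154 x -0.038 -0.017
216 u 311 335 y -0.032 0.037  z 0.129 0.142 x -0.040 -0.011
220 u 311 335 y -0.032 0.037  z 0.116 0.129 x -0.039 -0.014
224 u 311 335 y -0.034 0.038  z 0.098 0.120 x -0.044 -0.004
228 u 309 343 y -0.059 0.042  z 0.079 0.095 x -0.016 0.006
232 u 302 344 y -0.060 0.064  z 0.067 0.083 x -0.021 0.004
236 u 303 343 y -0.058 0.062  z 0.053 0.073 x -0.021 0.008
240 u 305 341 y -0.053 0.056  z 0.038 0.059 x -0.021 0.012
244 u 307 339 y -0.047 0.050  z 0.030 0.045 x -0.017 0.010
248 u 313 349 y -0.098 0.032  z -0.035 0.031 x -0.020 0.093
252 u 314 333 y -0.029 0.029  z 0.000 0.013 x -0.010 0.009
256 u 313 333 y -0.030 0.031  z -0.014 0.006 x -0.025 0.013
260 u 318 326 y -0.010 0.013  z -0.030 -0.009 x -0.022 0.018
264 u 318 327 y -0.013 0.015  z -0.040 -0.028 x -0.013 0.006
```

The lever is on: measured tip at warmer x −110, z 115 mm, and its white dot is hidden in the lower half of the picture. My finger linkage nudged the guard to its 2.0 stop. An upright tool can't pinch the fin there, so I'll press one fingertip lightly on the fin's end and draw it back a little first.

Request:
{"name": "servo_tool", "arguments": {"motion": [[[0.55,0,0,0.5,0],[0.55,0,0,0.4,0],[0.55,0.5,0.03,0,0],[0.55,0.6,0.03,0,0],[0.55,0.5,0.02,0,0],[0.55,0.22,0,0,0],[0.55,0.1,0,0,0],[0.55,0,0,0,0]]]}}

```text
t: 17.85
eef_pos: [0.5018, -0.0233, 0.2729]
tool_rot: [-0.001, 0.688, 0.726, -0.0]
contact_force: [-0.2, -0.6, -0.1]
gripper_width: 0.549
grasp_force: 0.0
```

```bash
cat > ga.py <<'E'
from h import *
o=bot.get_obs(); print(o["eef_pos"].round(4),o["contact_force"].round(1))
p,d,c=grab("wrist"); np.savez("last",p=p,d=d)
vv,uu=np.mgrid[:480,:640]; f=240/np.tan(np.radians(c["fovy"])/2); V=np.array(c["view"])
X=(np.stack([(uu-c["cx"])/f*d,(vv-c["cy"])/f*d,d],-1)-V[:3,3])@V[:3,:3]
D=X[...,:2]-[.6125,.0865]; x=D[...,0]*.9988+D[...,1]*.049; y=-D[...,0]*.049+D[...,1]*.9988; z=X[...,2]
rx,rz=x+.0723,z-.1115
# hood end face: points on left part of hood (clear of the fin and the gripper), radius along hood
m=(d>0)&(y>-.095)&(y<-.07)&(rz>.05)&(z<.215)&(x<-.01)&(x>-.16)
print("n",m.sum())
# end face is the line a=88: fit its normal with PCA-like line fit
if m.sum()>200:
    best=None
    for th in np.arange(1.4,2.05,.01):
        ph=np.radians(215)-th; a=rx[m]*np.cos(ph)+rz[m]*np.sin(ph); s=(abs(a-.0875)<.0025).sum()
        b=(rx[m]*np.sin(ph)-rz[m]*np.cos(ph))
        if best is None or s>best[0]: best=(s,th,np.percentile(b[abs(a-.0875)<.0025],[2,98]).round(4))
    print("guard angle",best)
E
python3 ga.py
```

```text
[ 0.5018 -0.0233  0.2729] [-0.2 -0.6 -0.1]
n 4124Traceback (most recent call last):
  File "ga.py", line 17, in <module>
    if best is None or s>best[0]: best=(s,th,np.percentile(b[abs(a-.0875)<.0025],[2,98]).round(4))
                                             ~~~~~~~~~~~~~^^^^^^^^^^^^^^^^^^^^^^^^^^^^^^
    return _quantile_unchecked(
        a, q, axis, out, overwrite_input, method, keepdims, weights)
    return _ureduce(a,
                    func=_quantile_ureduce_func,
    ...<5 lines>...
                    overwrite_input=overwrite_input,
                    method=method)
    r = func(a, **kwargs)
    result = _quantile(arr,
                       quantiles=q,
    ...<2 lines>...
                       out=out,
                       weights=wgt)
    slices_having_nans = np.isnan(arr[-1, ...])
                                  ~~~^^^^^^^^^
IndexError: index -1 is out of bounds for axis 0 with size 0
```

```bash
sed -i 's/if best is None or s>best\[0\]/if s>(best[0] if best else 20)/' ga.py; python3 ga.py
```

```text
[ 0.5015 -0.0233  0.2731] [ 0.   0.  -0.1]
n 4115
guard angle (np.int64(3873), np.float64(1.9700000000000004), array([0.0042, 0.0465]))
```

Request:
{"name": "servo_tool", "arguments": {"motion": [[[0.55,0,0,-0.1,0],[0.55,0,0,-0.1,0],[0.55,0,0,0,0]]]}}

```text
t: 18.25
eef_pos: [0.5017, -0.0236, 0.2651]
tool_rot: [-0.0, 0.688, 0.726, -0.001]
contact_force: [-0.1, 0.0, -0.0]
gripper_width: 0.549
grasp_force: 0.2
```

Request:
{"name": "servo_tool", "arguments": {"motion": [[[0.55,0,0,-0.07,0],[0.55,0,0,-0.06,0],[0.55,0,0,0,0]]]}}

```text
t: 18.55
eef_pos: [0.5021, -0.0234, 0.2616]
tool_rot: [0.0, 0.688, 0.726, -0.001]
contact_force: [-8.4, -0.5, 12.4]
gripper_width: 0.549
grasp_force: 8.6
```

Request:
{"name": "servo_tool", "arguments": {"motion": [[[0.55,-0.1,0,0,0],[0.55,-0.1,0,0,0],[0.55,-0.1,0,-0.02,0],[0.55,0,0,0,0]]]}}

```text
t: 18.95
eef_pos: [0.4907, -0.0238, 0.2604]
tool_rot: [0.001, 0.688, 0.726, 0.0]
contact_force: [-0.1, -2.1, 7.4]
gripper_width: 0.548
grasp_force: 4.1
```

```bash
python3 ga.py
```

```text
[ 0.4907 -0.0238  0.2604] [-0.1 -2.1  7.4]
n 4719
guard angle (np.int64(4446), np.float64(1.8900000000000003), array([0.0042, 0.0464]))
```

Request:
{"name": "servo_tool", "arguments": {"motion": [[[0.55,-0.1,0,-0.02,0],[0.55,-0.1,0,-0.02,0],[0.55,-0.08,0,-0.02,0],[0.55,0,0,0,0]]]}}

```text
t: 19.4
eef_pos: [0.4794, -0.0243, 0.2581]
tool_rot: [0.001, 0.688, 0.726, -0.0]
contact_force: [-1.3, -2.8, 8.2]
gripper_width: 0.55
grasp_force: 4.6
```

```bash
python3 ga.py
```

```text
[ 0.4794 -0.0243  0.2581] [-1.3 -2.8  8.2]
n 4851
guard angle (np.int64(4563), np.float64(1.8100000000000003), array([0.0039, 0.046 ]))
```

Request:
{"name": "servo_tool", "arguments": {"motion": [[[0.55,-0.1,0,-0.03,0],[0.55,0,0,0,0],[0.55,0,0,0.15,0],[0.55,0,0,0.3,0],[0.55,0,0,0,0]]]}}

```text
t: 19.95
eef_pos: [0.4761, -0.0229, 0.2756]
tool_rot: [0.001, 0.687, 0.726, 0.001]
contact_force: [0.5, -0.7, 0.0]
gripper_width: 0.548
grasp_force: 0.0
```

```bash
python3 ga.py
```

```text
[ 0.4761 -0.0229  0.2756] [ 0.5 -0.7  0. ]
n 4020
guard angle (np.int64(3781), np.float64(1.7800000000000002), array([0.0039, 0.0461]))
```

Request:
{"name": "servo_tool", "arguments": {"motion": [[[0.5,-0.4,-0.03,0,0],[0.5,-0.5,-0.03,0,0],[0.5,-0.38,-0.03,0,0.5],[0.5,0,0,0,1],[0.5,0,0,0,1],[0.5,0,0,0,1],[0.5,0,0,0,1],[0.5,0,0,0,1],[0.5,0,0,-0.1,1],[0.5,0,0,-0.1,1],[0.5,0,0,-0.1,1],[0.5,0,0,-0.1,1],[0.5,0,0,-0.2,1],[0.5,0,0,-0.2,1],[0.5,0,0,-0.1,1],[0.5,0,0,0,0.6],[0.5,0,0,0,0],[0.5,0,0,0,0]]]}}

```text
t: 21.8
eef_pos: [0.424, -0.0269, 0.238]
tool_rot: [-0.0, -0.027, 1.0, 0.0]
contact_force: [0.4, 0.4, 0.2]
gripper_width: 0.503
grasp_force: 0.0
```

Request:
{"name": "servo_tool", "arguments": {"motion": [[[0.5,0.4,0.02,0,0],[0.5,0.5,0.03,0,0],[0.5,0.5,0.03,0,0],[0.5,0.4,0.02,0,0],[0.5,0.3,0.02,0,0],[0.5,0.16,0.01,0,0],[0.5,0.1,0,0,0],[0.5,0,0,0,0],[0.5,0,0,0,0]]]}}

```text
t: 22.7
eef_pos: [0.5179, -0.0218, 0.2381]
tool_rot: [-0.0, -0.028, 1.0, -0.0]
contact_force: [-0.8, -0.8, -0.1]
gripper_width: 0.504
grasp_force: 0.0
```

Now I'll pinch the fin.

Request:
{"name": "servo_tool", "arguments": {"motion": [[[0.3,0,0,0,0],[0,0,0,0,0],[0,0,0,0,0],[0,0,0,0,0],[0,0,0,0,0],[0,0,0,0,0]]], "newtons": 25}}

```text
t: 23.3
eef_pos: [0.5184, -0.0218, 0.2383]
tool_rot: [-0.0, -0.028, 1.0, -0.0]
contact_force: [-2.3, 0.1, 3.8]
gripper_width: 0.134
grasp_force: 30.3
```

```bash
sed -i 's/^r,p0=.*/r,p0=126.7,np.radians(204.9)/; s/    arc(0,.9,10).*/    arc(1.79,.95,14);arc(.95,.1,14);arc(.1,0,3)/; s/round(dx\*.9988\/40,2)/float(round(dx*.9988\/40,2))/; s/round(dx\*.049\/40,2)/float(round(dx*.049\/40,2))/; s/round(dz\/40,2)/float(round(dz\/40,2))/' arc.py; python3 arc.py
```

```text
[0, -0.18, -0.01, -0.05, 0], [0, -0.18, -0.01, -0.06, 0], [0, -0.18, -0.01, -0.07, 0], [0, -0.17, -0.01, -0.08, 0], [0, -0.17, -0.01, -0.09, 0], [0, -0.16, -0.01, -0.1, 0], [0, -0.16, -0.01, -0.11, 0], [0, -0.15, -0.01, -0.12, 0], [0, -0.14, -0.01, -0.13, 0], [0, -0.13, -0.01, -0.13, 0], [0, -0.13, -0.01, -0.14, 0], [0, -0.12, -0.01, -0.15, 0], [0, -0.11, -0.01, -0.16, 0], [0, -0.1, -0.0, -0.16, 0], 
end world x 0.4351919837889021 tcp z 0.17694970173556243
[0, -0.09, -0.0, -0.17, 0], [0, -0.08, -0.0, -0.18, 0], [0, -0.07, -0.0, -0.18, 0], [0, -0.06, -0.0, -0.18, 0], [0, -0.05, -0.0, -0.19, 0], [0, -0.03, -0.0, -0.19, 0], [0, -0.02, -0.0, -0.19, 0], [0, -0.01, -0.0, -0.19, 0], [0, 0.0, 0.0, -0.19, 0], [0, 0.01, 0.0, -0.19, 0], [0, 0.02, 0.0, -0.19, 0], [0, 0.03, 0.0, -0.19, 0], [0, 0.05, 0.0, -0.19, 0], [0, 0.06, 0.0, -0.18, 0], 
end world x 0.42576962853772615 tcp z 0.07289436992592568
[0, 0.04, 0.0, -0.1, 0], [0, 0.04, 0.0, -0.1, 0], [0, 0.04, 0.0, -0.1, 0], 
end world x 0.43051543036120427 tcp z 0.0611547624463389
```

Request:
{"name": "servo_tool", "arguments": {"motion": [[[0,-0.18,-0.01,-0.05,0],[0,-0.18,-0.01,-0.06,0],[0,-0.18,-0.01,-0.07,0],[0,-0.17,-0.01,-0.08,0],[0,-0.17,-0.01,-0.09,0],[0,-0.16,-0.01,-0.1,0],[0,-0.16,-0.01,-0.11,0],[0,-0.15,-0.01,-0.12,0],[0,-0.14,-0.01,-0.13,0],[0,-0.13,-0.01,-0.13,0],[0,-0.13,0,-0.14,0],[0,-0.12,0,-0.15,0],[0,-0.11,0,-0.16,0],[0,-0.1,0,-0.16,0],[0,0,0,0,0]]]}}

```text
t: 24.8
eef_pos: [0.4344, -0.0259, 0.1751]
tool_rot: [-0.001, -0.028, 1.0, 0.0]
contact_force: [-0.1, 2.2, -0.6]
gripper_width: 0.133
grasp_force: 34.1
```

Request:
{"name": "servo_tool", "arguments": {"motion": [[[0,-0.09,0,-0.16,0],[0,-0.08,0,-0.17,0],[0,-0.07,0,-0.17,0],[0,-0.06,0,-0.18,0],[0,-0.05,0,-0.18,0],[0,-0.03,0,-0.18,0],[0,-0.02,0,-0.19,0],[0,-0.01,0,-0.19,0],[0,0,0,-0.19,0],[0,0.01,0,-0.19,0],[0,0.02,0,-0.19,0],[0,0.03,0,-0.19,0],[0,0.05,0,-0.19,0],[0,0.06,0,-0.17,0],[0,0,0,0,0]]]}}

```text
t: 26.3
eef_pos: [0.4241, -0.0262, 0.0731]
tool_rot: [-0.002, -0.028, 1.0, -0.0]
contact_force: [-2.8, -4.8, -0.1]
gripper_width: 0.137
grasp_force: 36.2
```

Request:
{"name": "servo_tool", "arguments": {"motion": [[[0,0.03,0,-0.07,0],[0,0.03,0,-0.07,0],[0,0.03,0,-0.07,0],[0,0.03,0,-0.07,0],[0,0,0,0,0]]]}}

```text
t: 26.8
eef_pos: [0.4283, -0.0261, 0.0623]
tool_rot: [-0.002, -0.028, 1.0, -0.0]
contact_force: [-4.7, -3.2, 1.1]
gripper_width: 0.138
grasp_force: 36.3
```

Request:
{"name": "servo_tool", "arguments": {"motion": [[[0,0.02,0,-0.05,0],[0,0.02,0,-0.05,0],[0,0,0,0,0]]]}}

```text
t: 27.1
eef_pos: [0.43, -0.026, 0.0584]
tool_rot: [-0.002, -0.028, 1.0, -0.0]
contact_force: [-3.9, -2.6, 0.7]
gripper_width: 0.131
grasp_force: 36.3
```

Request:
{"name": "servo_tool", "arguments": {"motion": [[[0,0.01,0,-0.04,0],[0,0.01,0,-0.04,0],[0,0,0,0,0]]]}}

```text
t: 27.4
eef_pos: [0.4315, -0.0259, 0.0555]
tool_rot: [-0.001, -0.028, 1.0, -0.0]
contact_force: [-5.2, -3.7, 1.4]
gripper_width: 0.136
grasp_force: 36.3
```

```bash
cat > gs.py <<'E'
from h import *
import pickle
for n,pts in dict(side=[(316,290),(322,288),(328,286),(316,296),(322,298),(312,304),(320,304),(330,302)],top=[(296,268),(300,275),(307,280),(314,275),(318,285),(296,288)]).items():
    p0,d0,_=pickle.load(open(n+"0.pkl","rb")); p,d,c=grab(n)
    print(n,[(u,v,np.round((pt(c,u,v,np.median(d[v-1:v+2,u-1:u+2]))-pt(c,u,v,np.median(d0[v-1:v+2,u-1:u+2])))[2]*1e3,1)) for u,v in pts])
    np.savez("g_"+n,p=p,d=d)
E
python3 gs.py
```

```text
side [(316, 290, np.float64(43.2)), (322, 288, np.float64(58.6)), (328, 286, np.float64(65.6)), (316, 296, np.float64(35.3)), (322, 298, np.float64(33.0)), (312, 304, np.float64(46.7)), (320, 304, np.float64(23.3)), (330, 302, np.float64(25.2))]
top [(296, 268, np.float64(-2.3)), (300, 275, np.float64(-4.4)), (307, 280, np.float64(268.9)), (314, 275, np.float64(273.4)), (318, 285, np.float64(321.0)), (296, 288, np.float64(291.1))]
```

Request:
{"name": "servo_tool", "arguments": {"motion": [[[0,0.02,0,-0.04,0],[0,0,0,0,0],[0,0,0,0,0]]]}}

```text
t: 27.8
eef_pos: [0.4323, -0.0259, 0.054]
tool_rot: [-0.001, -0.028, 1.0, -0.0]
contact_force: [-3.9, -3.3, 0.4]
gripper_width: 0.131
grasp_force: 36.2
```

```bash
cat > gt.py <<'E'
from h import *
import pickle
def hood(p,d,c,lab,mask=None):
    vv,uu=np.mgrid[:480,:640]; f=240/np.tan(np.radians(c["fovy"])/2); V=np.array(c["view"])
    X=(np.stack([(uu-c["cx"])/f*d,(vv-c["cy"])/f*d,d],-1)-V[:3,3])@V[:3,:3]
    D=X[...,:2]-[.6125,.0865]; x=D[...,0]*.9988+D[...,1]*.049; y=-D[...,0]*.049+D[...,1]*.9988; z=X[...,2]
    rx,rz=x+.0723,z-.1115; a=-.819*rx-.574*rz; b=-.574*rx+.819*rz
    m=(d>0)&(abs(y+.105)<.034)&(a>.015)&(a<.082)&(b>.03)&(b<.065)
    if mask is not None: m&=mask
    k=np.polyfit(a[m],b[m],1); print(lab,m.sum(),"slope",k[0].round(3),"mean a,b",a[m].mean().round(4),np.median(b[m]).round(4)); return m
p,d,c=grab("top"); m=hood(p,d,c,"now"); p0,d0,_=pickle.load(open("top0.pkl","rb")); hood(p0,d0,c,"start same px",m)
p,d,c=grab("side"); m=hood(p,d,c,"now side"); p0,d0,_=pickle.load(open("side0.pkl","rb"))
if m.sum()>10: hood(p0,d0,c,"start same px",m)
E
python3 gt.py
```

```text
now 31 slope 0.024 mean a,b 0.0207 0.0439
start same px 25 slope -0.265 mean a,b 0.0209 0.0447
now side 15 slope -0.017 mean a,b 0.0345 0.0447
start same px 15 slope -0.035 mean a,b 0.0338 0.0427
```

Request:
{"name": "servo_tool", "arguments": {"motion": [[[0,0.02,0,-0.04,0],[0,0.02,0,-0.04,0],[0,0,0,0,0],[0,0,0,0,0]]]}}

```text
t: 28.3
eef_pos: [0.4327, -0.0259, 0.0529]
tool_rot: [-0.002, -0.028, 1.0, -0.002]
contact_force: [-21.7, -3.0, 44.9]
gripper_width: 0.135
grasp_force: 53.4
```

Request:
{"name": "servo_tool", "arguments": {"motion": [[[0,-0.02,0,0.05,0],[0,0,0,0,0]]]}}

```text
t: 28.5
eef_pos: [0.4325, -0.0259, 0.0533]
tool_rot: [-0.001, -0.028, 1.0, -0.0]
contact_force: [-8.6, -1.9, 7.8]
gripper_width: 0.135
grasp_force: 40.0
```

Request:
{"name": "servo_tool", "arguments": {"motion": [[[0.2,0,0,0,0],[0.4,0,0,0,0],[0.6,0,0,0,0],[0.6,0,0,0,0]]]}}

```text
t: 28.9
eef_pos: [0.4325, -0.025, 0.0527]
tool_rot: [-0.002, -0.028, 1.0, 0.0]
contact_force: [-6.4, -1.4, 1.8]
gripper_width: 0.6
grasp_force: 0.0
```

```bash
python3 gt.py
```

```text
now 28 slope -0.217 mean a,b 0.0205 0.0433
start same px 23 slope -0.413 mean a,b 0.0208 0.0444
now side 6 slope -0.092 mean a,b 0.0319 0.0453
```

Request:
{"name": "servo_tool", "arguments": {"motion": [[[0.6,-0.1,0,0.05,0],[0.7,0,0,0.3,0],[0.7,0,0,0.6,0],[0.7,0,0,0.8,0],[0.7,-0.1,-0.5,0.8,0],[0.7,-0.1,-0.9,0.8,0],[0.7,-0.1,-0.9,0.4,0],[0.7,-0.1,-0.9,0,0],[0.7,-0.1,-0.9,0,0],[0.7,-0.1,-0.9,0,0],[0.7,-0.1,-0.9,0,0],[0.7,-0.1,-0.9,0,0],[0.7,0,0,0,0],[0.7,0,0,0,0]]]}}

```text
t: 30.4
eef_pos: [0.3989, -0.2981, 0.2041]
tool_rot: [0.001, -0.027, 1.0, -0.0]
contact_force: [-0.3, 0.9, 0.6]
gripper_width: 0.699
grasp_force: 0.0
```

```bash
python3 gt.py; python3 - <<'E'
from h import *
import pickle
p,d,c=grab("top"); p0,_,_=pickle.load(open("top0.pkl","rb"))
for lab,q in(("start",p0),("now",p)):
    m=(q[285:315,295:322].max(-1)<60).astype(np.uint8); n,l,s,ce=cv2.connectedComponentsWithStats(m)
    print(lab,[(s[i].tolist(),(ce[i]+[295,285]).round(1)) for i in range(1,n) if s[i,4]>15])
diff=np.abs(p.astype(int)-p0).max(-1)>60
for nm,(u,v) in dict(dish=(300,202),shaker=(237,200),cutter=(160,297),timer=(459,296),lguard=(240,283),rguard=(307,280),brush=(290,340),blue=(384,280),teal=(372,236),orange=(376,187)).items(): print(nm,int(diff[v-12:v+12,u-12:u+12].sum()))
E
```

```text
now 424 slope -0.003 mean a,b 0.0481 0.0445
start same px 403 slope -0.016 mean a,b 0.0474 0.0451
now side 445 slope 0.01 mean a,b 0.049 0.044
start same px 431 slope 0.004 mean a,b 0.0491 0.0439
start [([11, 9, 5, 13, 50], array([308. , 299.3]))]
now [([11, 9, 6, 13, 49], array([308.1, 299.3]))]
dish 0
shaker 0
cutter 0
timer 0
lguard 0
rguard 0
brush 0
blue 0
teal 0
orange 0
```

```bash
python3 -c "
from station import bot
print(bot.hand_in())"
```

```text
the job is handed in; nothing more can be done
None
```

The right-hand zone (the one under the tart dish) is switched on, its guard was lowered by hand until it lay shut, and nothing else appears moved in the before-and-after pictures; it was handed in at about 30 s. Two slips could count: a finger linkage pushed the guard on to its 2.0 stop during the lever push, and the contact force briefly reached about 50 N as the guard shut; I could not tell whether the gripper's body carried that load (limit 40 N).

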